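Roll a solder reel up the rack to the stop

ROBOT

A 6-joint arm with a two-finger parallel gripper is mounted at the origin on the work surface. World frame = base frame: x ahead of the robot, y to its left, z up, the work surface at z = 0. Lengths are in m, angles in degrees, forces in N, time in s.
With the tool pointing down it reaches from about 0.4 to 0.825 m from the base axis. Payload 7 kg.
Tool frame: the origin (TCP) lies on the centre line of the jaws, within the pads' length; the fingertips stand 11 mm ahead of it and the grasp point (between the pads) lies 8 mm behind it; z points along the fingers, y is the line along which they close (so a half turn about z gives the same grasp; the last joint's range is limited). The gripper opens to 88 mm and grips with 3 to 60 N. Pads are 19 mm wide; open, the fingers measure 130 mm over their backs; the gripper's body (78 mm by 193 mm) begins 47 mm behind the grasp point.
Start: joints at [89.846, 20.546, 0.682, 0, -70.136, -16.507], TCP at [0.194, 0.647, 0.238] pointing down, gripper open.
Joint ranges: [-176.03, 176.03], [-82.01, 121.73], [-58.28, 71.71], [-173.87, 95.51], [-174.79, -0.11], [-173.66, 173.66]. Speed limits (degrees/s): [136.94, 136.94, 172.46, 180, 180, 180].

INTERFACE

Orientations are given as [roll, pitch, yaw] about the fixed x, y, z axes, in that order (R = Rz(yaw) Ry(pitch) Rx(roll)).
In Python, from plant import r, capture, camera_model, job gives the robot as it stands.
- The arm moves only by the tool drive_tool, never from a script. Its argument "increments" is a list that holds one entry, the list of rows, each a list of 5 numbers: the gripper's target within -1 to 1 (fully open at 1, half-way at 0, shut at -1), then the shift along the tool's x, y, z scaled (see below), then the turn about the tool's z scaled (see below). In form: [[[gripper, tx, ty, tz, roll], ...]]. A call has 1 to 5 rows; each row is the pose to reach, as a shift and turn from the pose commanded when the call began, along the tool's axes at that moment, turning the shorter way round; what a row does not reach only later rows make up. The controller multiplies each number of a shift by 120 mm and each number of a turn by 360 degrees. A row lasts 1/8 s, in which the tool goes at most 62.5 mm and 10.7 degrees, less where a joint would pass 70% of its speed; a pose out of reach is approached as far as the arm can. A call with a number of a shift or a turn outside -1 to 1 is refused whole. A call with a gripper value outside its range is refused whole. The fingers move at their own pace and stop on an object; "squeeze" is the grip in N (left out, the last holds). Time passes only in rows, so rows that repeat a pose let the fingers close. It gives the time, the measured TCP pose, the force, the opening and the grip force at its end, in the units of the state.
- r.get_state(): the state, without advancing time (a new reading comes with each control period).
- capture(name): name is "scene" or "top" or "wrist"; returns the picture (420x560x3 uint8, red, green, blue); there is no depth.
- camera_model(name): a dict with "camera_matrix" (3x3 intrinsics, pixels), "k1" (the pictures are not rectified: a ray, as slopes to the right and down, at radius r is drawn at 1 + k1 r^2 times it, then the intrinsics apply), "rvec" (rotation vector, rad) and "tvec" (3), from world to camera coordinates, as OpenCV has them. Camera axes: x right, y down, z forward; pixel columns grow to the right and rows downward; lengths in m; the calibration is good to about 2 mm. A picture is of the moment at which its call begins: read the wrist's pose just before it. camera_model takes no time and is no camera call; for the wrist camera it gives the pose at the moment of the call.
- job.close_job(): hands the job in; it is judged then, once.
The state is a dict: "time_s": time; "joints": joint angles; "qd": joint speeds; "joint_torque": joint torques, N m; "tcp_pos": TCP position; "eef_rot": TCP orientation; "contact_force": force on the tool from outside, world axes, zero at the start; "moment": the same for the moment, N m; "gripper_width": finger opening in m; "gripper_force": force on a finger pad.
Only numpy, scipy, OpenCV 4.12 (cv2) and the standard library are available. Lean on these libraries where they do the work, as an engineer would, in place of code of your own. Each camera call takes 0.05 s, during which the arm holds its last target. There are 200 camera calls.

TASK

Push the red solder reel up its sloped gutter with the fingertips, over the crest at the top, so that it comes to rest in the dip against the yellow end stop and cannot roll back. Only push it: never pick it up off the gutter. Leave the blue reel, flux jar, screwdriver and parts tin where they are, and take the hand away.

Things in the scene. Friction and masses are not known exactly. Their poses are not given: they have to be found in the camera images.
- deck: Sloped aluminium gutter with two lanes, fixed on a rack on the bench. x points uphill along the lanes (0.14 rad slope), y across, z square to the floor. Origin on the floor surface midway between the lanes, 48 mm above the bench; slope from x = -118 mm to the crest at x = +85 mm. Lanes 47 mm wide, centred at y = -34.5 and +34.5 mm; walls 14 mm high; between them a divider 22 mm wide, 14 mm high.
- lip (a point): Top middle of the black lips across the low end of the lanes, at x = -105, y = 0, z = 10 mm of the deck. Each lip is 10 mm high and 10 mm long (deck x = -110 to -100 mm); the reels rest against them at the start, and roll back to them if let go on the slope.
- crest (a point): Top edge of the slope on the floor, at x = 85, y = 0, z = 0 mm of the deck, running across both lanes. Beyond it the floor dips away to the end stop for 65 mm, 0.24 rad down from the deck's slope (0.10 rad down from level). A reel whose centre has been pushed past the crest rolls on by itself into the dip and stays.
- end_stop (a point): Middle of the foot of the yellow end stop's face, in the bottom of the dip, at x = 148, y = 0, z = -15.5 mm of the deck; a plate 45 mm high across both lanes. A reel lying against it has its centre at x = 128, z = 18 mm of the deck.
- reel_red: Solder reel with red flanges, loose, in either lane: 56 mm diameter, 40 mm wide, 0.15 to 0.33 kg; stands on its rims and rolls along the lane. Origin in its centre (deck x = -78, z = 28 mm at the start); y axis = axle, across the lane; x and z turn as it rolls. Solder wound to 48 mm diameter, 32 mm wide between the flanges. Smooth plastic: it rolls or slides.
- reel_blue: The same reel with blue flanges, in the other lane, resting on the low lip; to be left there. Origin in its centre.
- flux_jar: Small jar with black cap, 44 mm diameter, 55 mm high, loose on the bench on the far side of the rack; origin at the centre of its underside. Leave alone.
- driver: Screwdriver with yellow handle, 160 mm long, lying loose on the bench on the robot's side of the rack; origin near its middle. Leave alone.
- tin: Open steel parts tin, 90 x 60 x 28 mm, loose on the bench on the far side of the rack; origin at the centre of its underside. Leave alone.

How it is judged (in metres and radians):
At the end, for the whole second after the job is handed in: The red reel rests in its lane in the dip against the yellow end stop (centre at x = 118 to 136, z = 12 to 25 mm of the deck, axle within 0.2 rad of square), slower than 20 mm/s; the blue reel is within 15 mm and the jar, screwdriver and tin within 20 mm of where they began (x of reel_red in the frame of deck between 0.118 and 0.136 m and z of reel_red in the frame of deck between 0.012 and 0.025 m and angle between the y axis of reel_red and the y axis of deck, either way round below 0.2 rad and linear speed of reel_red below 0.02 m/s and distance of reel_blue from where it was at the start of the episode below 0.015 m and distance of each of flux_jar, driver, tin from where it was at the start of the episode below 0.02 m); the robot touches nothing.
It fails at once if the red reel is lifted off the gutter (centre more than 36 mm above the slope, where rolling keeps it at 28 or less, or more than 30 mm over the dip, where rolling keeps it at 20) (z of reel_red in the frame of deck above 0.036 m or (x of reel_red in the frame of deck above 0.12 m and z of reel_red in the frame of deck above 0.03 m)).
It fails at once if the red reel is pushed out of its lane or off the low end (x of reel_red in the frame of deck below -0.1 m or z of reel_red in the frame of deck below 0.005 m or y of reel_red in the frame of deck above 0.05 m or y of reel_red in the frame of deck below -0.05 m or y of reel_red in the frame of deck between -0.02 and 0.02 m).
It fails at once if the blue reel is moved more than 15 mm (distance of reel_blue from where it was at the start of the episode above 0.015 m).
It fails at once if the jar, screwdriver or tin is moved more than 20 mm (distance of any of flux_jar, driver, tin from where it was at the start of the episode above 0.02 m).
It also fails if it takes over 38 s, if anything falls off the work surface, if the arm or the gripper's body presses on something with over 40 N, if the wrist force passes 120 N, or if a joint passes its speed limit or range.

## Working session

There is one attempt and no reset: what is moved stays moved. The work goes in short steps, Python scripts to look and compute and a tool call to move; the robot and the scene stay as the last step left them, time stands still between calls to the robot, and variables do not carry over. Pictures are saved under pics/ and viewed, at most 10 in all, crops included, and the job is handed in when it is done.

Besides the shell and the picture viewer there is one more tool, called after "Emit:" as name([rows], argument=value, ...), one row to a line, values as JSON. drive_tool: Moves the arm, as the interface text tells. Its arguments: {"type":"object","properties":{"increments":{"type":"array"},"squeeze":{"type":"number"}},"required":["increments"]}

```bash
mkdir -p pics; ls
python3 - <<'E'
from plant import r,capture,camera_model,job
import cv2
s=r.get_state(); print({k:s[k] for k in('time_s','tcp_pos','eef_rot','gripper_width')})
for n in('scene','top'):
    m=camera_model(n); print(n,m)
    cv2.imwrite(f'pics/{n}0.png',capture(n)[:,:,::-1])
E
```

```text
pics
{'time_s': 0.0, 'tcp_pos': array([0.19340834, 0.64618152, 0.23662385]), 'eef_rot': array([ 1.79903116e+02, -8.52394552e-03, -1.66672748e+01]), 'gripper_width': 0.0876443288150827}
scene {'camera_matrix': array([[416.00038888,   0.        , 285.53623358],
       [  0.        , 416.00038888, 208.22574756],
       [  0.        ,   0.        ,   1.        ]]), 'k1': -0.010268940937741363, 'rvec': array([ 1.75834985,  1.36298443, -0.7476755 ]), 'tvec': array([-0.15790341, -0.22670918,  1.23372236])}
top {'camera_matrix': array([[384.05204896,   0.        , 275.97822641],
       [  0.        , 384.05204896, 208.2831242 ],
       [  0.        ,   0.        ,   1.        ]]), 'k1': -0.10479807813406307, 'rvec': array([ 2.09662513, -2.1598506 ,  0.10616548]), 'tvec': array([0.0485624 , 0.61059449, 0.64515263])}
```

View pics/scene0.png

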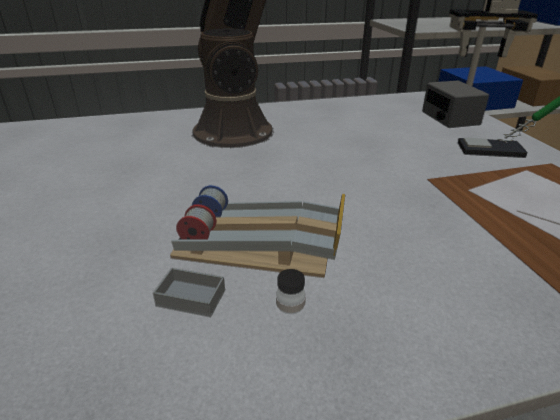

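View pics/top0.png

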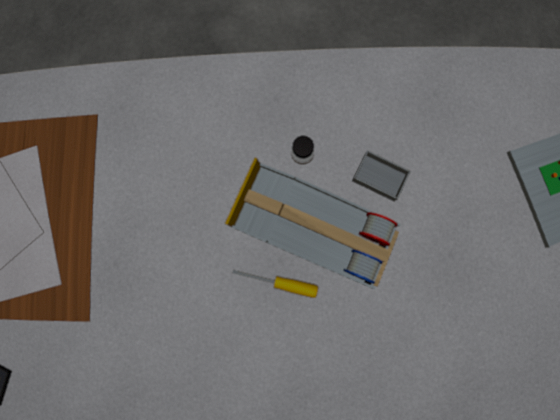

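The red reel is in the lane farther from the robot: top view (378,228), scene view (197,222). The blue reel is at (364,265) in the top view. The yellow stop is at the left end of the top view. I'll enlarge both to fit the deck pose.

Run:
```python
import cv2
a=cv2.imread('pics/top0.png')[150:295,220:410]; cv2.imwrite('pics/topc.png',cv2.resize(a,None,fx=4,fy=4,interpolation=cv2.INTER_CUBIC))
a=cv2.imread('pics/scene0.png')[175:280,165:355]; cv2.imwrite('pics/scenec.png',cv2.resize(a,None,fx=4,fy=4,interpolation=cv2.INTER_CUBIC))
```

```text
(no output)
```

View pics/topc.png

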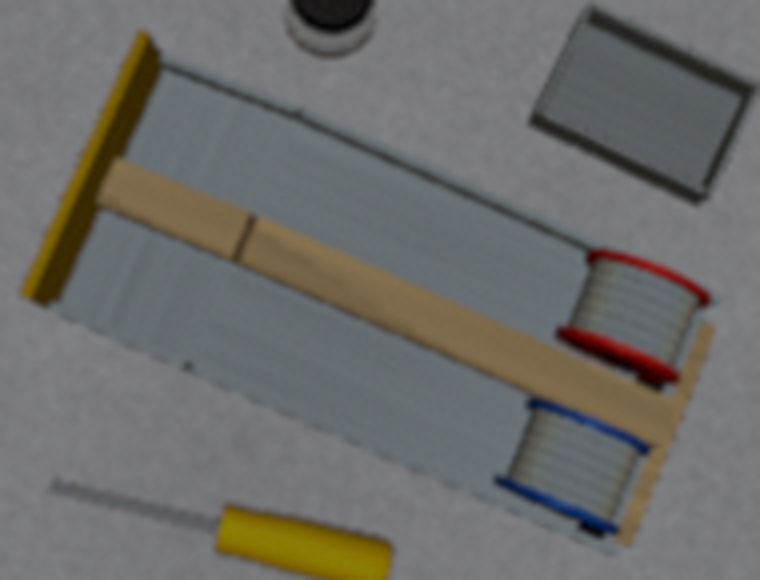

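View pics/scenec.png

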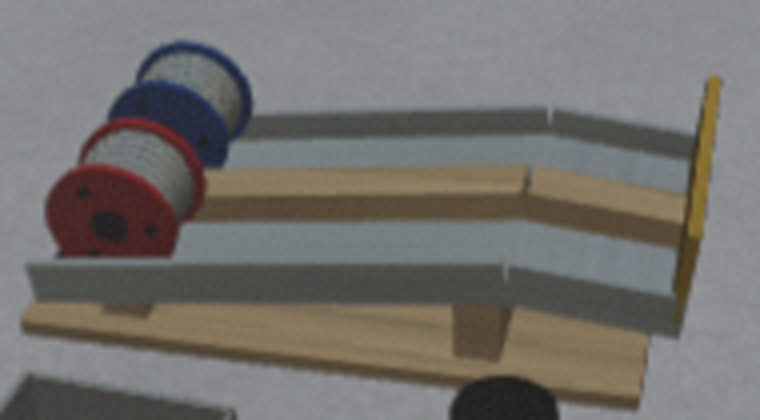

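```bash
cat > h.py <<'E'
import numpy as np, cv2
from scipy.spatial.transform import Rotation as R
from scipy.optimize import least_squares
from plant import r,capture,camera_model,job
def proj(n,P,m=None):
    m=m or camera_model(n)
    p=R.from_rotvec(m['rvec']).apply(np.atleast_2d(P))+m['tvec']
    u=p[:,:2]/p[:,2:]; u=u*(1+m['k1']*(u**2).sum(1,keepdims=True))
    return u*[m['camera_matrix'][0,0],m['camera_matrix'][1,1]]+m['camera_matrix'][:2,2]
def deck(P,q): # q=x,y,yaw
    return R.from_euler('ZY',[q[2],-.14]).apply(np.atleast_2d(P))+[q[0],q[1],.048]
E
cat > fit.py <<'E'
from h import *
top=[((254,217),(85,-11,14)),((238,258),(85,11,14)),((300,115),(85,-59,14)),((187,366),(85,59,14))]
sc=[((505,268),(85,-59,14)),((530,168),(85,11,14)),((524,192),(85,-11,14)),((549,107),(85,59,14)),((109,226),(-78,-54.5,28))]
tp=np.array([a for a,_ in top])/4+[220,150]; tP=np.array([b for _,b in top])/1e3
sp=np.array([a for a,_ in sc])/4+[165,175]; sP=np.array([b for _,b in sc])/1e3
mt,ms=camera_model('top'),camera_model('scene')
f=lambda q:np.r_[(proj('t',deck(tP,q),mt)-tp).ravel(),(proj('s',deck(sP,q),ms)-sp).ravel()]
best=min((least_squares(f,[.6,0,y]) for y in np.arange(-3,3,1)),key=lambda s:s.cost)
q=best.x; print('deck',q,np.degrees(q[2]),best.cost); print(best.fun.reshape(-1,2).round(1))
np.save('q.npy',q)
for n,P in dict(red=(-78,-34.5,28),blue=(-78,34.5,28),fin=(128,-34.5,18),crest=(85,-34.5,0),low=(-118,-34.5,0)).items(): print(n,deck(np.array(P)/1e3,q).round(4))
for n,P in dict(reds=(-78,-34.5,28),blue=(-78,34.5,28)).items(): print(n,proj('top',deck(np.array(P)/1e3,q)))
print(R.from_rotvec(ms['rvec']).inv().apply(-ms['tvec']),R.from_rotvec(mt['rvec']).inv().apply(-mt['tvec']))
E
python3 fit.py
```

```text
deck [ 0.5717857  -0.05302776  1.13578242] 65.07553920448086 9.568757507038104
[[-0.5 -1.3]
 [-1.6  0.1]
 [-1.1 -1. ]
 [-0.  -1.1]
 [-1.2 -2.3]
 [-0.6 -1.1]
 [-1.1 -0.1]
 [-1.2 -0.1]
 [ 0.4 -0.1]]
red [[ 0.5689 -0.1412  0.0648]]
blue [[ 0.5063 -0.1121  0.0648]]
fin [[0.6554 0.0451 0.0837]]
crest [[0.6385 0.0088 0.0599]]
low [[ 0.5538 -0.1735  0.0315]]
reds [[375.68143475 228.02072055]]
blue [[360.76170076 265.2190461 ]]
[ 1.16825596 -0.14747859  0.46024936] [0.51420232 0.0030913  0.72594233]
```

```bash
sed -i 's/(85,\(-\?[0-9]*\),14)/(86.5,\1,14)/g; s/^top=\[/top=[((633,313),(-78,-34.5,28)),((574,465),(-78,34.5,28)),/' fit.py; python3 fit.py
cat > go.py <<'E'
import sys
from h import *
# usage: go.py deckx world_tip_height_above_floor(mm)  | prints tool shift in 120mm units and turn in 360deg units
q=np.load('q.npy'); s=r.get_state(); a=[float(v) for v in sys.argv[1:]]
print('t',round(s['time_s'],2),'tcp',s['tcp_pos'].round(4),'rot',s['eef_rot'].round(1),'F',s['contact_force'].round(1),'w',round(s['gripper_width'],4),'j',s['joints'].round(0))
Rt=R.from_euler('xyz',s['eef_rot'],degrees=True)
Rd=R.from_euler('ZY',[q[2],-.14])
print('tip deck mm',(Rd.inv().apply(s['tcp_pos']-[0,0,.011]-[q[0],q[1],.048])*1e3).round(1))
tgt=deck(np.array([a[0],-34.5,a[1]])/1e3,q)[0]+[0,0,.011]
d=tgt-s['tcp_pos']
yaw=np.degrees(q[2])-180
print('target',tgt.round(4),'tool shift/120mm',(Rt.inv().apply(d)/.12).round(3),'turn/360',round(((s['eef_rot'][2]-yaw+180)%360-180)/360,4))
E
python3 go.py -130 130
```

```text
deck [ 0.57119287 -0.05488284 -5.14372934] -294.7139822617442 13.176619534121825
[[-1.5 -0.1]
 [-1.5 -0.9]
 [-0.3 -1.2]
 [-1.3  0.3]
 [-1.  -0.9]
 [ 0.3 -0.9]
 [-1.4 -2.5]
 [-0.8 -1.3]
 [-1.3 -0.2]
 [-1.6 -0.2]
 [-0.7 -0.1]]
red [[ 0.5686 -0.143   0.0648]]
blue [[ 0.5059 -0.1142  0.0648]]
fin [[0.6545 0.0435 0.0837]]
crest [[0.6377 0.0072 0.0599]]
low [[ 0.5537 -0.1755  0.0315]]
reds [[376.76872327 228.14036302]]
blue [[362.00125984 265.39968926]]
[ 1.16825596 -0.14747859  0.46024936] [0.51420232 0.0030913  0.72594233]
t 0.1 tcp [0.1934 0.6462 0.2367] rot [179.9  -0.  -16.7] F [0.3 0.6 0.9] w 0.0879 j [ 90.  21.   1.  -0. -70. -17.]
tip deck mm [499.1 636.3 109.1]
target [ 0.5411 -0.2027  0.1696] tool shift/120mm [4.805 5.946 0.569] turn/360 0.2724
```

Emit:
drive_tool([
  [[-1,0.8,0.99,0,0],[-1,0.8,0.99,0,0],[-1,0.8,0.99,0,0],[-1,0.8,0.99,0,0]],
], squeeze=10)

```text
time_s: 0.6
tcp_pos: [0.2521, 0.5035, 0.238]
eef_rot: [-180.0, 0.0, -16.8]
contact_force: [-0.2, 0.3, -0.6]
gripper_width: 0.0531
gripper_force: 0.0
```

Emit:
drive_tool([
  [[-1,0.8,0.99,0,0],[-1,0.8,0.99,0,0],[-1,0.8,0.99,0,0],[-1,0.8,0.99,0,0]],
])

```text
time_s: 1.1
tcp_pos: [0.3097, 0.3632, 0.2378]
eef_rot: [-180.0, 0.0, -16.8]
contact_force: [0.1, 0.7, -0.4]
gripper_width: 0.0132
gripper_force: 0.0
```

Emit:
drive_tool([
  [[-1,0.8,0.99,0,0],[-1,0.8,0.99,0,0],[-1,0.8,0.99,0,0],[-1,0.8,0.99,0,0]],
])

```text
time_s: 1.6
tcp_pos: [0.3679, 0.2224, 0.2376]
eef_rot: [-180.0, -0.0, -16.8]
contact_force: [0.1, 0.5, 0.0]
gripper_width: 0.0008
gripper_force: 0.0
```

Emit:
drive_tool([
  [[-1,0.8,0.99,0,0],[-1,0.8,0.99,0,0],[-1,0.8,0.99,0,0],[-1,0.8,0.99,0,0]],
])

```text
time_s: 2.1
tcp_pos: [0.4261, 0.0813, 0.2373]
eef_rot: [180.0, 0.0, -16.8]
contact_force: [-0.1, 0.7, -0.5]
gripper_width: 0.0003
gripper_force: 0.0
```

Emit:
drive_tool([
  [[-1,0.8,0.99,0,0],[-1,0.8,0.99,0,0],[-1,0.8,0.99,0,0],[-1,0.8,0.99,0,0]],
])

```text
time_s: 2.6
tcp_pos: [0.4843, -0.06, 0.2369]
eef_rot: [180.0, 0.1, -16.7]
contact_force: [0.6, 0.7, 0.7]
gripper_width: 0.0006
gripper_force: 0.0
```

Emit:
drive_tool([
  [[-1,0.8,0.99,0,0.13],[-1,0.8,0.99,0,0.13],[-1,0.8,0.99,0,0.13],[-1,0.8,0.99,0,0.13],[-1,0.8,0.99,0,0.13]],
])

```text
time_s: 3.22
tcp_pos: [0.542, -0.1997, 0.237]
eef_rot: [180.0, 0.0, -63.6]
contact_force: [-0.8, -0.8, 0.6]
gripper_width: 0.0003
gripper_force: 0.0
```

Emit:
drive_tool([
  [[-1,0,0,0,0.14],[-1,0,0,0,0.14],[-1,0,0,0,0.14],[-1,0,0,0,0.14],[-1,0,0,0,0.14]],
])

```text
time_s: 3.85
tcp_pos: [0.542, -0.1991, 0.2374]
eef_rot: [180.0, 0.0, -114.0]
contact_force: [0.6, 0.5, -0.3]
gripper_width: 0.0006
gripper_force: 0.0
```

```bash
python3 go.py -135 80
```

```text
t 3.85 tcp [ 0.542  -0.1991  0.2374] rot [ 180.    0. -114.] F [ 0.6  0.5 -0.3] w 0.0006 j [ -1.  11. -12.  -0. -67. -23.]
tip deck mm [-116.9  -33.8  196.7]
target [ 0.542  -0.2009  0.1194] tool shift/120mm [ 0.014 -0.006  0.984] turn/360 0.0019
```

Emit:
drive_tool([
  [[-1,0,0,0.9,0.002],[-1,0,0,0.9,0.002],[-1,0,0,0.9,0.002]],
])

```text
time_s: 4.22
tcp_pos: [0.5394, -0.1992, 0.1264]
eef_rot: [179.6, -0.1, -114.5]
contact_force: [0.2, 0.3, 1.7]
gripper_width: 0.001
gripper_force: 0.0
```

Emit:
drive_tool([
  [[-1,0,0,0.2,0],[-1,0,0,0.4,0],[-1,0,0,0.51,0],[-1,0,0,0.51,0]],
])

```text
time_s: 4.72
tcp_pos: [0.5416, -0.2009, 0.0689]
eef_rot: [-180.0, -0.0, -114.5]
contact_force: [-0.3, 0.9, 1.4]
gripper_width: 0.0006
gripper_force: 0.0
```

```bash
python3 go.py -78 28
python3 - <<'E'
from h import *
a=capture('scene')[120:280,130:360]; b=capture('top')[130:310,220:440]
cv2.imwrite('pics/c1.png',np.vstack([cv2.resize(a,(400,280)),cv2.resize(b,(400,320),interpolation=cv2.INTER_CUBIC)])[:,:,::-1])
E
```

```text
t 4.72 tcp [ 0.5416 -0.2009  0.0689] rot [-180.    -0.  -114.5] F [-0.3  0.9  1.4] w 0.0006 j [ -1.  21. -24.   0. -45. -24.]
tip deck mm [-142.2  -34.2   30. ]
target [ 0.5686 -0.143   0.0758] tool shift/120mm [-0.532 -0.004 -0.058] turn/360 0.0005
```

View pics/c1.png

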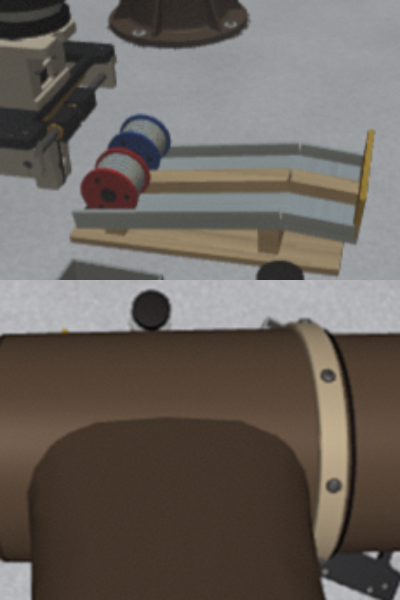

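The hand is lined up behind the red reel, with the fingers at about (50,165) in the crop. Both reels still rest on their lips. Next I close in slowly.

Emit:
drive_tool([
  [[-1,-0.08,0,0.04,0],[-1,-0.14,0,0.04,0],[-1,-0.19,-0.003,0.035,0],[-1,-0.24,-0.003,0.03,0],[-1,-0.29,-0.003,0.02,0]],
])

```text
time_s: 5.45
tcp_pos: [0.5559, -0.1699, 0.0663]
eef_rot: [-180.0, -0.0, -114.6]
contact_force: [-1.0, -2.4, 3.2]
gripper_width: 0.0007
gripper_force: 3.5
```

```bash
python3 go.py -78 28
```

```text
t 5.45 tcp [ 0.5559 -0.1699  0.0663] rot [-180.    -0.  -114.6] F [-1.  -2.4  3.2] w 0.0007 j [  2.  21. -23.   0. -45. -27.]
tip deck mm [-108.7  -34.2   22.7]
target [ 0.5686 -0.143   0.0758] tool shift/120mm [-0.247 -0.003 -0.079] turn/360 0.0004
```

Emit:
drive_tool([
  [[-1,-0.08,0,-0.011,0],[-1,-0.17,0,-0.024,0],[-1,-0.26,0,-0.036,0],[-1,-0.35,0,-0.049,0],[-1,-0.44,0,-0.062,0]],
])

```text
time_s: 6.08
tcp_pos: [0.5781, -0.1212, 0.0736]
eef_rot: [-180.0, -0.0, -114.6]
contact_force: [-1.5, -3.4, 3.9]
gripper_width: 0.0007
gripper_force: 4.7
```

```bash
python3 go.py 85 28
python3 - <<'E'
from h import *
a=capture('scene')[120:280,130:360]
cv2.imwrite('pics/c2.png',cv2.resize(a,(690,480),interpolation=cv2.INTER_CUBIC)[:,:,::-1])
E
```

```text
t 6.08 tcp [ 0.5781 -0.1212  0.0736] rot [-180.    -0.  -114.6] F [-1.5 -3.4  3.9] w 0.0007 j [  7.  22. -22.   0. -47. -32.]
tip deck mm [-54.8 -34.   22.5]
target [0.6361 0.0036 0.0986] tool shift/120mm [-1.147 -0.007 -0.208] turn/360 0.0004
```

View pics/c2.png

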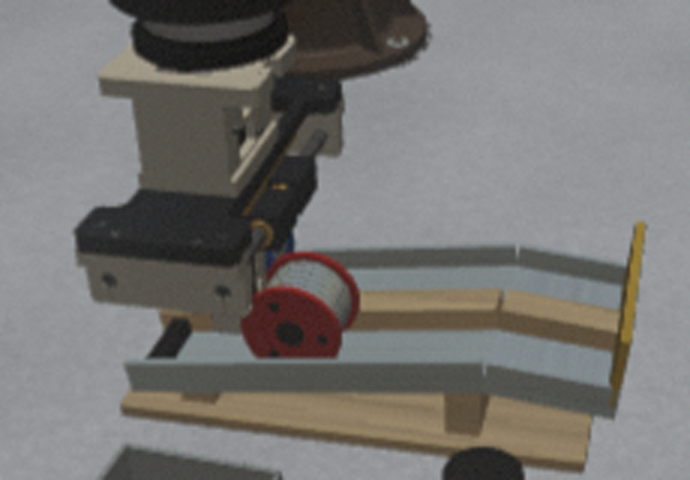

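The reel is rolling squarely uphill against the fingers, with its near hub at about (290,332) in the crop. I'll keep pushing.

Emit:
drive_tool([
  [[-1,-0.09,0,-0.013,0],[-1,-0.18,0,-0.025,0],[-1,-0.27,0,-0.038,0],[-1,-0.36,0,-0.051,0],[-1,-0.45,-0.002,-0.063,0]],
])

```text
time_s: 6.75
tcp_pos: [0.6007, -0.0722, 0.0811]
eef_rot: [180.0, -0.0, -114.6]
contact_force: [-0.8, -3.1, 4.3]
gripper_width: 0.0004
gripper_force: 5.0
```

Emit:
drive_tool([
  [[-1,-0.08,0,-0.011,0],[-1,-0.16,0,-0.022,0],[-1,-0.23,0,-0.033,0],[-1,-0.29,0,-0.041,0],[-1,-0.34,0,-0.048,0]],
])

```text
time_s: 7.38
tcp_pos: [0.6176, -0.0354, 0.0868]
eef_rot: [-180.0, 0.0, -114.6]
contact_force: [-1.8, -3.8, 4.3]
gripper_width: 0.0002
gripper_force: 5.0
```

```bash
python3 go.py 85 28
python3 - <<'E'
from h import *
a=capture('scene')[120:280,130:360]
cv2.imwrite('pics/c3.png',cv2.resize(a,(690,480),interpolation=cv2.INTER_CUBIC)[:,:,::-1])
E
```

```text
t 7.38 tcp [ 0.6176 -0.0354  0.0868] rot [-180.     0.  -114.6] F [-1.8 -3.8  4.3] w 0.0002 j [ 15.  23. -17.   0. -50. -39.]
tip deck mm [ 40.6 -34.   22.3]
target [0.6361 0.0036 0.0986] tool shift/120mm [-0.36  -0.005 -0.098] turn/360 0.0004
```

View pics/c3.png

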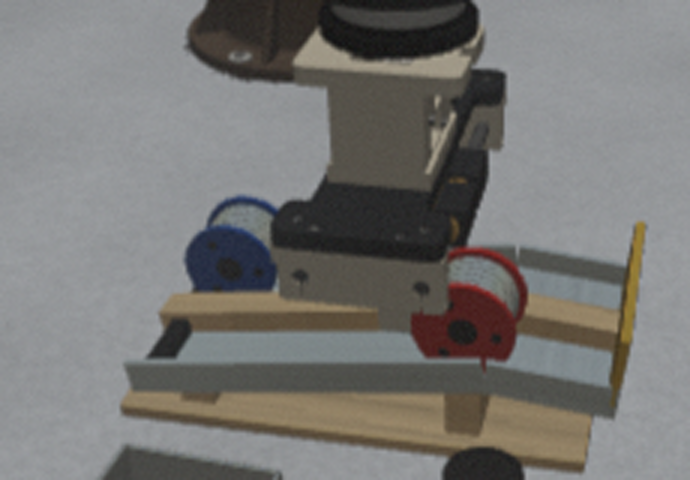

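The reel is just short of the crest: its hub is at about (462,332) and the crest gap at about (485,365). Now a small slow push to take it over.

Emit:
drive_tool([
  [[-1,-0.04,0,-0.005,0],[-1,-0.08,0,-0.008,0],[-1,-0.12,0,-0.008,0],[-1,-0.16,0,-0.008,0],[-1,-0.18,0,-0.008,0]],
])

```text
time_s: 8.05
tcp_pos: [0.6267, -0.0156, 0.0876]
eef_rot: [-180.0, 0.0, -114.6]
contact_force: [0.3, -1.2, 3.1]
gripper_width: 0.0006
gripper_force: 4.8
```

Emit:
drive_tool([
  [[-1,0,0,0,0],[-1,0,0,0,0],[-1,0,0,0,0],[-1,0,0,0,0]],
])

```text
time_s: 8.55
tcp_pos: [0.6263, -0.0161, 0.0875]
eef_rot: [180.0, 0.0, -114.6]
contact_force: [1.2, 0.4, 0.0]
gripper_width: 0.0004
gripper_force: 4.0
```

```bash
python3 go.py 85 28
python3 - <<'E'
from h import *
a=capture('scene')[120:280,130:360]
cv2.imwrite('pics/c4.png',cv2.resize(a,(690,480),interpolation=cv2.INTER_CUBIC)[:,:,::-1])
q=np.load('q.npy'); print((proj('scene',deck([.128,-.0545,.018],q))-[130,120])*3)
E
```

```text
t 8.55 tcp [ 0.6263 -0.0161  0.0875] rot [ 180.     0.  -114.6] F [1.2 0.4 0. ] w 0.0004 j [ 16.  23. -16.  -0. -50. -41.]
tip deck mm [ 61.7 -33.8  20.1]
target [0.6361 0.0036 0.0986] tool shift/120mm [-0.183 -0.006 -0.092] turn/360 0.0004
[[558.6784155  346.88646233]]
```

View pics/c4.png

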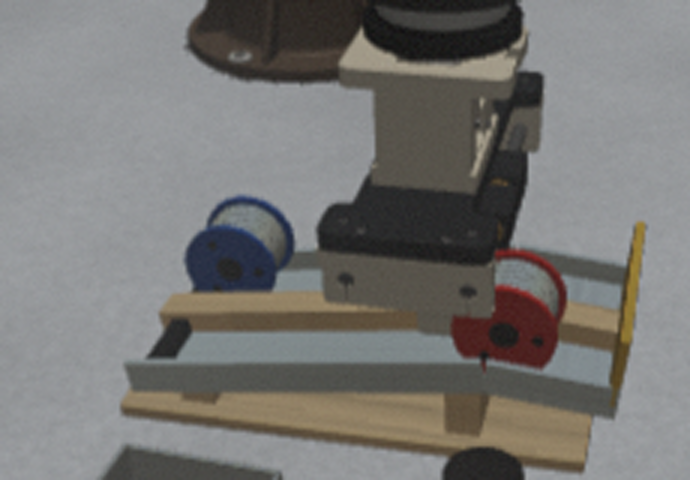

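The reel is now at the crest or just past it, with its hub at about (503,334). At rest it should be at (559,347). I'll wait and track the red blob.

Emit:
drive_tool([
  [[-1,0,0,0,0],[-1,0,0,0,0],[-1,0,0,0,0],[-1,0,0,0,0]],
])

```text
time_s: 9.1
tcp_pos: [0.6263, -0.0161, 0.0876]
eef_rot: [180.0, -0.0, -114.6]
contact_force: [-0.1, 0.9, -0.4]
gripper_width: 0.0002
gripper_force: 3.5
```

```bash
cat > blob.py <<'E'
from h import *
def red(a):
    a=a.astype(int); m=(a[...,0]>90)&(a[...,1]<60)&(a[...,2]<60); y,x=np.nonzero(m); k=(x>180)&(x<350)&(y>190)&(y<260)
    return [(v-o)*3 for v,o in((x[k].min(),130),(x[k].max(),130),(np.median(x[k]),130),(np.median(y[k]),120))]
if __name__=='__main__':
    for c in('c2','c3','c4'): pass
    print('now minx maxx medx medy (crop px)',red(capture('scene')))
    s=r.get_state(); print(s['time_s'],s['tcp_pos'],s['contact_force'])
E
python3 blob.py
```

```text
now minx maxx medx medy (crop px) [np.int64(495), np.int64(561), np.float64(528.0), np.float64(273.0)]
9.15 [ 0.62636548 -0.01612517  0.0876707 ] [ 1.25011269  0.24880772 -0.78777936]
```

Emit:
drive_tool([
  [[-1,-0.03,0,0,0],[-1,-0.06,0,0,0],[-1,-0.09,0,0,0],[-1,-0.12,0,0,0],[-1,-0.12,0,0,0]],
])

```text
time_s: 9.78
tcp_pos: [0.6326, -0.0026, 0.0876]
eef_rot: [-180.0, 0.0, -114.6]
contact_force: [0.1, -0.2, -0.4]
gripper_width: 0.0003
gripper_force: 3.5
```

Emit:
drive_tool([
  [[-1,0,0,0,0],[-1,0,0,0,0],[-1,0,0,0,0],[-1,0,0,0,0],[-1,0,0,0,0]],
])

```text
time_s: 10.4
tcp_pos: [0.6323, -0.003, 0.0876]
eef_rot: [180.0, -0.0, -114.6]
contact_force: [0.8, 0.4, -1.1]
gripper_width: 0.0006
gripper_force: 3.1
```

```bash
python3 blob.py; python3 go.py 85 28
python3 - <<'E'
from h import *
a=capture('scene')[120:280,130:360]
cv2.imwrite('pics/c5.png',cv2.resize(a,(690,480),interpolation=cv2.INTER_CUBIC)[:,:,::-1])
E
```

```text
now minx maxx medx medy (crop px) [np.int64(525), np.int64(588), np.float64(555.0), np.float64(273.0)]
10.45 [ 0.63232106 -0.00302596  0.08764265] [ 0.59795888  0.5339725  -1.01125424]
t 10.45 tcp [ 0.6323 -0.003   0.0876] rot [ 180.    -0.  -114.6] F [ 0.6  0.5 -1. ] w 0.0007 j [ 17.  24. -15.  -0. -51. -42.]
tip deck mm [ 76.  -33.8  18.2]
target [0.6361 0.0036 0.0986] tool shift/120mm [-0.063 -0.006 -0.091] turn/360 0.0004
```

View pics/c5.png

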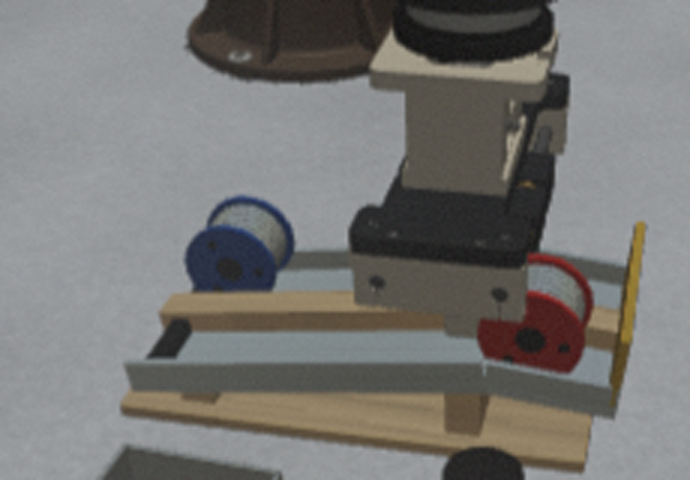

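The reel is over the crest (hub about (530,341)) and moves only with the fingers. I'll keep nudging it the last 15 mm or so to the stop.

Emit:
drive_tool([
  [[-1,-0.03,0,0.003,0],[-1,-0.06,0,0.006,0],[-1,-0.08,0,0.008,0],[-1,-0.1,0,0.01,0],[-1,-0.1,0,0.01,0]],
])

```text
time_s: 11.12
tcp_pos: [0.6375, 0.0082, 0.0864]
eef_rot: [-180.0, 0.0, -114.6]
contact_force: [0.8, -0.7, 0.8]
gripper_width: 0.0004
gripper_force: 3.5
```

```bash
python3 blob.py; python3 blob.py
```

```text
now minx maxx medx medy (crop px) [np.int64(552), np.int64(609), np.float64(579.0), np.float64(282.0)]
11.175 [0.63749957 0.00811401 0.08636917] [0.31030342 0.20546235 0.33466522]
now minx maxx medx medy (crop px) [np.int64(552), np.int64(612), np.float64(579.0), np.float64(282.0)]
11.225 [0.63749538 0.00806208 0.08638931] [0.20459164 0.62264504 1.05391909]
```

Emit:
drive_tool([
  [[-1,-0.01,0,0,0],[-1,-0.02,0,0.002,0],[-1,-0.03,0,0.003,0],[-1,-0.03,0,0.003,0]],
])

```text
time_s: 11.72
tcp_pos: [0.6389, 0.0113, 0.0861]
eef_rot: [180.0, -0.0, -114.6]
contact_force: [0.0, -0.5, 1.5]
gripper_width: 0.0004
gripper_force: 3.7
```

```bash
python3 blob.py; python3 blob.py
```

```text
now minx maxx medx medy (crop px) [np.int64(561), np.int64(615), np.float64(588.0), np.float64(280.5)]
11.775 [0.63888453 0.01119148 0.08609234] [ 0.07540996 -1.30517956  1.15299081]
now minx maxx medx medy (crop px) [np.int64(561), np.int64(615), np.float64(588.0), np.float64(279.0)]
11.825 [0.6389493  0.01123249 0.08613753] [ 0.41027924 -1.1063627   0.98989347]
```

Emit:
drive_tool([
  [[-1,-0.01,0,0.001,0],[-1,-0.02,0,0.002,0],[-1,-0.03,0,0.003,0],[-1,-0.03,0,0.003,0]],
])

```text
time_s: 12.32
tcp_pos: [0.6395, 0.012, 0.0859]
eef_rot: [180.0, -0.2, -114.6]
contact_force: [-1.4, -11.5, 4.1]
gripper_width: 0.0006
gripper_force: 8.0
```

```bash
python3 blob.py; python3 go.py 128 18
```

```text
now minx maxx medx medy (crop px) [np.int64(564), np.int64(618), np.float64(591.0), np.float64(285.0)]
12.375 [0.63948805 0.01200755 0.08594182] [ -2.37204711 -12.2040093    4.63952294]
t 12.38 tcp [0.6395 0.012  0.0859] rot [ 180.    -0.2 -114.6] F [ -2.4 -12.2   4.6] w 0.0005 j [ 19.  25. -14.   0. -51. -43.]
tip deck mm [ 92.2 -34.1  14.2]
target [0.6545 0.0435 0.0947] tool shift/120mm [-0.291 -0.004 -0.074] turn/360 0.0003
```

The force rose to 12 N, so the reel is against the stop. Backing off and raising the hand.

Emit:
drive_tool([
  [[-1,0.03,0,0,0],[-1,0.08,0,-0.02,0],[-1,0.2,0,-0.08,0],[-1,0.3,0,-0.2,0],[-1,0.3,0,-0.5,0]],
])

```text
time_s: 13.0
tcp_pos: [0.6237, -0.0198, 0.1458]
eef_rot: [179.9, -0.1, -114.6]
contact_force: [1.3, -0.3, 0.1]
gripper_width: 0.0006
gripper_force: 0.0
```

Emit:
drive_tool([
  [[-1,0.5,0,-0.5,0],[-1,0.9,0,-0.95,0],[-1,0.9,0,-0.95,0],[-1,0.9,0,-0.95,0],[-1,0.9,0,-0.95,0]],
])

```text
time_s: 13.62
tcp_pos: [0.58, -0.1166, 0.2599]
eef_rot: [180.0, 0.0, -114.6]
contact_force: [-1.0, 0.1, -0.7]
gripper_width: 0.0007
gripper_force: 0.0
```

```bash
python3 blob.py; python3 go.py 128 18;  python3 - <<'E'
from h import *
a=capture('scene')[120:320,130:360]
cv2.imwrite('pics/c6.png',cv2.resize(a,(690,600),interpolation=cv2.INTER_CUBIC)[:,:,::-1])
E
```

```text
now minx maxx medx medy (crop px) [np.int64(519), np.int64(612), np.float64(573.0), np.float64(279.0)]
13.675 [ 0.57999421 -0.11632261  0.25920417] [ 0.05856604  0.39227402 -0.17442856]
t 13.68 tcp [ 0.58   -0.1163  0.2592] rot [ 179.9   -0.  -114.6] F [ 0.1  0.4 -0.2] w 0.0004 j [  8.  12.  -8.  -0. -70. -32.]
tip deck mm [-23.7 -33.7 205.5]
target [0.6545 0.0435 0.0947] tool shift/120mm [-1.47  -0.011  1.371] turn/360 0.0004
```

View pics/c6.png

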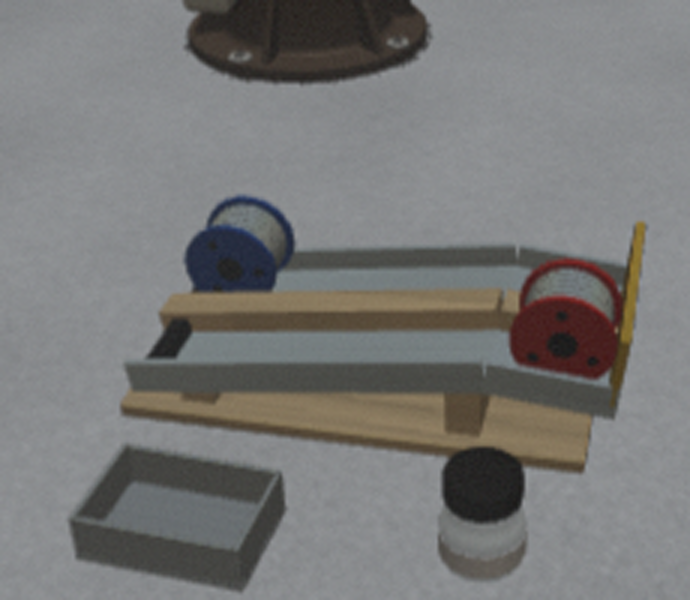

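The red reel lies against the yellow stop, with its hub at (563,345) against a predicted (559,347). The blue reel, tin and jar are in place. I'll check that the reel is still, then hand in.

Emit:
drive_tool([
  [[-1,0,0,0,0],[-1,0,0,0,0],[-1,0,0,0,0],[-1,0,0,0,0],[-1,0,0,0,0]],
])

```text
time_s: 14.35
tcp_pos: [0.5805, -0.1165, 0.2598]
eef_rot: [-180.0, 0.0, -114.6]
contact_force: [0.1, 0.1, -0.2]
gripper_width: 0.0002
gripper_force: 0.0
```

Run:
```python
from blob import *
a=red(capture('scene')); b=red(capture('scene')); print(a,b)
if abs(a[1]-612)<=6 and abs(a[0]-519)<=6: print(job.close_job())
```

```text
[np.int64(519), np.int64(612), np.float64(574.5), np.float64(279.0)] [np.int64(519), np.int64(612), np.float64(573.0), np.float64(279.0)]
the job is handed in; nothing more can be done
None
```

The red reel was pushed over the crest and is at rest in the dip against the yellow end stop; the blue reel, tin and jar look unmoved (the screwdriver was not in the last picture), the hand is clear, and the job was handed in at about 14.5 s with no verdict returned.

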